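Set the sieve's retaining lugs by running a burnisher round the hole

ROBOT

A 6-joint arm with a two-finger parallel gripper is mounted at the origin on a cart in front of the work surface, level with it; the furniture and walls round the work are solid. World frame = base frame: x ahead of the robot, y to its left, z up, the work surface at z = 0. Lengths are in mm, angles in rad, forces in N, time in s.
With the tool pointing down it reaches from about 275 to 1000 mm from the base axis. Payload 8.4 kg.
Tool frame: the origin (TCP) lies on the centre line of the jaws, within the pads' length; the fingertips stand r.tip_reach ahead of it and the grasp point (between the pads) lies 11 mm behind it (r.tip_reach is the distance from the TCP to the fingertips, in mm); z points along the fingers, y is the line along which they close (so a half turn about z gives the same grasp; the last joint's range is limited). The gripper opens to 85 mm and grips with 20 to 120 N. Pads are 22 mm wide; open, the fingers measure 114 mm over their backs; the gripper's body (76 mm by 85 mm) begins 54 mm behind the grasp point. The pads swing forward as they close: fully open they stand 13 mm farther back than shut.
Start: joints at [-1.218, 0.353, 1.633, -0, 1.155, -0.002], TCP at [217.125, -586.076, 239.281] pointing down, gripper open.
Joint ranges: [-2.63, 2.63], [-0.92, 2.1], [0.06, 2.66], [-1.3, 4.44], [0, 2.69], [-3.02, 3.02]. Speed limits (rad/s): [2.22, 2.22, 2.79, 3.14, 3.14, 3.14].

INTERFACE

Orientations are given as [roll, pitch, yaw] about the fixed x, y, z axes, in that order (R = Rz(yaw) Ry(pitch) Rx(roll)).
In Python, from rig import r gives the robot as it stands.
- The arm moves only by the tool carry_out, never from a script. Its argument "targets" is a list of rows, each an object with "dp": the shift along the tool's x, y, z in mm, a list of three; "yaw": the turn about the tool's z in degrees. A call has 1 to 12 rows; each row is the pose to reach, as a shift and turn from the pose commanded when the call began, along the tool's axes at that moment; what a row does not reach only later rows make up. A row lasts 1/8 s, in which the tool goes at most 62.5 mm and 10.7 degrees, less where a joint would pass 70% of its speed; a pose out of reach is approached as far as the arm can. A call with a gripper value outside its range is refused whole. "fingers" is the opening, from -1 (shut) to 1 (fully open), so that 0 is half open, set as the call begins (left out, the last holds). The fingers move at their own pace and stop on an object; "grip_force" is the grip in N (left out, the last holds). Time passes only in rows, so rows that repeat a pose let the fingers close. It gives the time, the measured TCP pose, the force, the opening and the grip force at its end, in the units of the state.
- r.sense(): the state, without advancing time (a new reading comes with each control period).
- r.grab_frame(name): name is "scene" or "top"; returns the picture (384x512x3 uint8, red, green, blue); there is no depth.
- r.get_calibration(name): a dict with "fx", "fy", "cx", "cy" (pixels), "dist_coeffs" ([k1, k2, p1, p2, k3] as OpenCV has them; the pictures are not rectified), "rvec" (rotation vector, rad) and "tvec" (3), from world to camera coordinates, as OpenCV has them. Camera axes: x right, y down, z forward; pixel columns grow to the right and rows downward; lengths in mm; the calibration is good to about 2 mm. A picture is of the moment at which its call begins. get_calibration takes no time and is no camera call.
- r.sign_off(): hands the job in; it is judged then, once.
The state is a dict: "clock": time; "qpos": joint angles; "qvel": joint speeds; "joint_efforts": joint torques, N m; "eef_pos": TCP position; "tcp_rot": TCP orientation; "contact_force": force on the tool from outside, world axes, zero at the start; "wrist_torque": the same for the moment, N m; "opening": opening from 0.0 (shut) to 1.0 (fully open); "grasp_force": force on a finger pad.
Only numpy, scipy, OpenCV 4.12 (cv2) and the standard library are available. Lean on these libraries where they do the work, as an engineer would, in place of code of your own. Each camera call takes 0.05 s, during which the arm holds its last target. There are 200 camera calls.

TASK

Take the burnishing tool out of its stand and run its ball tip in a full circle around the edge of the sieve's hole, in one unbroken pass with a steady push of about 8 N (never over 18 N) and without lifting it away part-way, so that all twelve brass lugs go down flush; the collar's height and lean are not exact, so go by feel. Then put the tool back in its stand, upright with its flange down on the top. Only the tool may touch the sieve, and leave the jar, the shaker and the cup where they are.

Things in the scene. Friction and masses are not known exactly. Their poses are not given: they have to be found in the camera images.
- tool_grip (a point): burnishing tool, 144 mm long, 0.14 kg, standing tip down in its stand: this is the middle of its brown wooden handle, which is 24x24 mm square (x and y square to its faces) and reaches from 44 mm below to 35 mm above this point. z runs up along the tool
- tool_tip (a point): lowest point of the tool's polished, slippery steel ball tip (16 mm across), on the tool's axis 105 mm below tool_grip. Above the tip a thin neck, a brass ferrule 21 mm across and, with its underside 56 mm above this point, a brass flange disc 40 mm across and 5 mm thick
- stand_mouth (a point): tool stand, a fixed round dark wooden block, 84 mm across and 70 mm high: centre of the mouth of its bore, on its top. Bore 28 mm across, 64 mm deep, brass rim. The tool hangs upright in it with its flange flat on the top, its tip 56 mm below this point
- foot: sieve: fixed round black foot, 132 mm across, carrying a steel collar, 112 mm across, with a 53 mm hole over a wire mesh. Origin: centre of the foot's underside, on the island; the hole's centre is within 1 mm of straight above. Only the foot is measured: the collar's rim lies anywhere from 54 to 68 mm above the origin and leans about 5 degrees to an unknown side
- hole (a point): point straight above the foot's origin, 61 mm up: the hole's middle at the collar's average height (not its measured height). Around it 12 brass lugs in a circle of radius 33 mm, each 13 mm wide radially (radius 26.5 to 39.5 mm) and 13 mm along the circle, rounded, with 4 mm gaps. The lean makes the circle 3 mm higher on one side, as much lower on the other
- honey_jar: honey jar with a grey lid, 66x72x102 mm, loose; origin at its underside. Leave alone
- salt_shaker: glass salt shaker with a metal top, 44x44x90 mm, loose; origin at its underside. Leave alone
- espresso_b: white espresso cup with a handle, 62x80x56 mm, loose; origin at its underside. Leave alone
- lug_0 (a joint): brass lug 0 of 12 around the hole: how far it is pushed down, 0 raised, 0.0025 m flush with the collar's rim. Lugs are numbered in order around the hole. Raised, a lug stands 2.5 mm above the rim; pushing it down takes about 4 to 5 N, it stays down. The whole collar also gives on a stiff spring, about 5 N a mm, at most 5 mm
- lug_1 (a joint): brass lug 1 of 12 around the hole: how far it is pushed down, 0 raised, 0.0025 m flush with the collar's rim
- lug_2 (a joint): brass lug 2 of 12 around the hole: how far it is pushed down, 0 raised, 0.0025 m flush with the collar's rim
- lug_3 (a joint): brass lug 3 of 12 around the hole: how far it is pushed down, 0 raised, 0.0025 m flush with the collar's rim
- lug_4 (a joint): brass lug 4 of 12 around the hole: how far it is pushed down, 0 raised, 0.0025 m flush with the collar's rim
- lug_5 (a joint): brass lug 5 of 12 around the hole: how far it is pushed down, 0 raised, 0.0025 m flush with the collar's rim
- lug_6 (a joint): brass lug 6 of 12 around the hole: how far it is pushed down, 0 raised, 0.0025 m flush with the collar's rim
- lug_7 (a joint): brass lug 7 of 12 around the hole: how far it is pushed down, 0 raised, 0.0025 m flush with the collar's rim
- lug_8 (a joint): brass lug 8 of 12 around the hole: how far it is pushed down, 0 raised, 0.0025 m flush with the collar's rim
- lug_9 (a joint): brass lug 9 of 12 around the hole: how far it is pushed down, 0 raised, 0.0025 m flush with the collar's rim
- lug_10 (a joint): brass lug 10 of 12 around the hole: how far it is pushed down, 0 raised, 0.0025 m flush with the collar's rim
- lug_11 (a joint): brass lug 11 of 12 around the hole: how far it is pushed down, 0 raised, 0.0025 m flush with the collar's rim
Not all that is in view belongs to the job. Leave any blue or turquoise look-alike of the part that bears tool_grip alone. There is more than one size of the part that bears stand_mouth; the job needs the smaller.

How it is judged:
By the outcome, as a careful person would: the job done as asked, in the order asked, and still so for the second after the job is handed in, with the robot touching nothing.
It also fails if it takes over 70 s, if anything falls off the work surface, if the arm or the gripper's body presses on something with over 40 N, if the wrist force passes 120 N, or if a joint passes its speed limit or range.

## Working session

There is one attempt and no reset: what is moved stays moved. The work goes in short steps, Python scripts to look and compute and a tool call to move; the robot and the scene stay as the last step left them, time stands still between calls to the robot, and variables do not carry over. Pictures are saved under pics/ and viewed, at most 10 in all, crops included, and the job is handed in when it is done.

Besides the shell and the picture viewer there is one more tool, called after ">>>" in YAML: its name, and indented under it one key for each argument. carry_out: Moves the arm, as the interface text tells. Its arguments: {"type":"object","properties":{"targets":{"type":"array","items":{"type":"object","properties":{"dp":{"type":"array","items":{"type":"number"}},"yaw":{"type":"number"}}}},"fingers":{"type":"number"},"grip_force":{"type":"number"}},"required":["targets"]}

```bash
ls; mkdir -p pics; python3 - <<'E'
from rig import r
import cv2
for n in("scene","top"):
    f=r.grab_frame(n); cv2.imwrite(f"pics/{n}0.png",cv2.cvtColor(f,cv2.COLOR_RGB2BGR))
    print(r.get_calibration(n))
print(r.tip_reach, r.sense())
E
```

```text
pics
{'fx': 354.2335594575453, 'fy': 354.2335594575453, 'cx': 253.87936418892087, 'cy': 192.1028563858752, 'dist_coeffs': array([-0.08185567,  0.        ,  0.        ,  0.        ,  0.        ]), 'rvec': array([ 0.93452634, -2.49037005,  1.06427864]), 'tvec': array([442.83840257, 300.51830875, 784.77366353])}
{'fx': 433.5403112420194, 'fy': 433.5403112420194, 'cx': 257.69024027497926, 'cy': 191.30848522183686, 'dist_coeffs': array([0.01026353, 0.        , 0.        , 0.        , 0.        ]), 'rvec': array([ 2.17121441, -2.21892637,  0.1083403 ]), 'tvec': array([  18.01730664,  547.26307026, 1077.65678928])}
8.0 {'clock': 0.1, 'qpos': array([-1.21842428e+00,  3.53599583e-01,  1.63405840e+00, -1.00771258e-05,
        1.15519398e+00, -2.40723566e-03]), 'qvel': array([ 6.53030319e-04, -2.93704399e-03, -3.10946638e-03, -8.06082609e-04,
        4.95249107e-04, -9.53306803e-05]), 'joint_efforts': array([ 7.35545345e-04, -6.06355762e+01, -3.42818749e+01, -8.59398006e-05,
        3.84074214e-03, -1.66570135e-05]), 'eef_pos': array([ 216.96398672, -585.68936543,  238.62440449]), 'tcp_rot': array([-3.14033333e+00,  6.18268474e-06,  3.54783364e-01]), 'contact_force': array([-0.57226695,  0.00270488,  0.11738164]), 'wrist_torque': array([-0.00841106, -0.00497341, -0.0063465 ]), 'grasp_force': 0.0, 'opening': 1.000511882987597}
```

View pics/scene0.png

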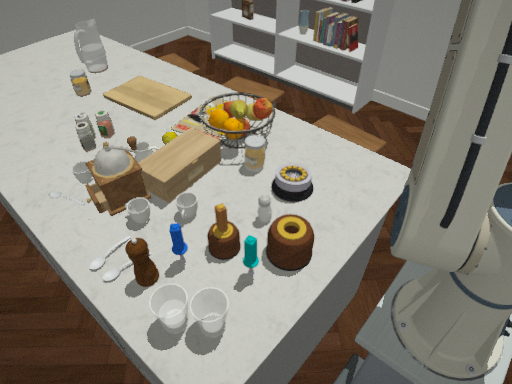

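View pics/top0.png

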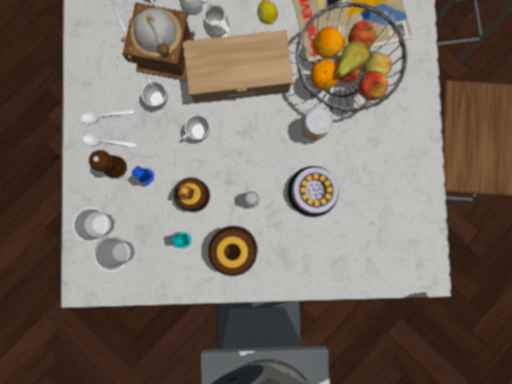

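The scene view shows four candidates. The brown-handled tool at (222,220) sits in a small stand at (224,240). The larger stand at (290,242) is empty. There are blue (178,238) and turquoise (251,250) look-alikes. The brown tool and small stand fit the description. The sieve is at (293,180). I'll confirm with one crop.

```bash
cat > h.py <<'E'
import numpy as np, cv2
from rig import r
def cam(n):
    c=r.get_calibration(n); K=np.array([[c['fx'],0,c['cx']],[0,c['fy'],c['cy']],[0,0,1]])
    R=cv2.Rodrigues(c['rvec'])[0]; return K,c['dist_coeffs'],R,c['tvec'],c['rvec']
def ray(n,p):
    K,d,R,t,_=cam(n); u=cv2.undistortPoints(np.array([[p]],float),K,d)[0,0]
    return -R.T@t, R.T@np.array([*u,1])
def onz(n,p,z):
    o,v=ray(n,p); return o+v*(z-o[2])/v[2]
def proj(n,P):
    K,d,R,t,rv=cam(n); return cv2.projectPoints(np.array(P,float).reshape(-1,3),rv,t,K,d)[0][:,0]
def tri(p1,p2):
    o1,v1=ray('top',p1);o2,v2=ray('scene',p2)
    s=np.linalg.lstsq(np.c_[v1,-v2],o2-o1,rcond=None)[0]
    return (o1+v1*s[0]+o2+v2*s[1])/2, np.linalg.norm(o1+v1*s[0]-o2-v2*s[1])
E
python3 - <<'E'
import cv2,numpy as np
a=cv2.imread('pics/top0.png')[165:280,165:345]; b=cv2.imread('pics/scene0.png')[155:280,160:320]
a=cv2.resize(a,None,fx=4.4,fy=4.4,interpolation=cv2.INTER_CUBIC)[:, :]
b=cv2.resize(b,(400,312),interpolation=cv2.INTER_CUBIC)
a=cv2.resize(a,(400,256))
cv2.imwrite('pics/crop.png',np.vstack([cv2.resize(a,(458,293),interpolation=cv2.INTER_CUBIC),cv2.resize(b,(458,307))]))
E
```

```text
(no output)
```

View pics/crop.png

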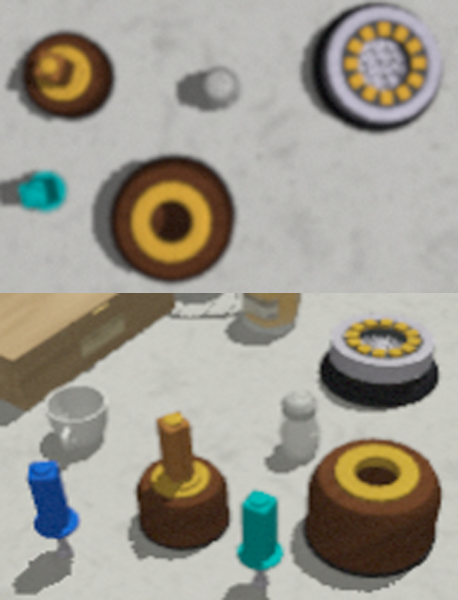

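The crop confirms it: the brown tool is in the small brown stand, with the blue and turquoise decoys and the larger empty stand next to it. Next I'll measure.

```bash
python3 - <<'E'
from h import *
T=cv2.imread('pics/top0.png');S=cv2.imread('pics/scene0.png')
def brass(I,x0,x1,y0,y1):
    h=cv2.cvtColor(I,cv2.COLOR_BGR2HSV); m=np.zeros(I.shape[:2],np.uint8)
    m[y0:y1,x0:x1]=cv2.inRange(h,(15,110,120),(32,255,255))[y0:y1,x0:x1]; return m
def ell(m):
    p=np.argwhere(m)[:,::-1].astype(np.int32); return cv2.fitEllipse(cv2.convexHull(p)),len(p),p.mean(0)
lt=ell(brass(T,292,342,165,217)); ls=ell(brass(S,270,316,158,198)); print(lt,ls)
print('lugs',tri(lt[0][0],ls[0][0]), [onz('top',lt[0][0],z) for z in(54,61,68)])
big=ell(brass(T,205,260,225,275));bigs=ell(brass(S,265,315,215,245));print('big',tri(big[0][0],bigs[0][0]))
print('camtop',ray('top',(0,0))[0],'camscene',ray('scene',(0,0))[0])
# small stand top: brown+brass blob
h=cv2.cvtColor(T,cv2.COLOR_BGR2HSV); m=cv2.inRange(h,(3,90,20),(35,255,255)); m[:, :165]=0;m[:,218:]=0;m[:172]=0;m[218:]=0
p=np.argwhere(m)[:,::-1].astype(np.int32);e=cv2.fitEllipse(cv2.convexHull(p));print('stand',e,onz('top',e[0],70),onz('top',e[0],55))
# black foot in top
g=T.max(2);m=(g<50).astype(np.uint8);m[:, :283]=0;m[:,347:]=0;m[:160]=0;m[222:]=0
e=cv2.fitEllipse(cv2.convexHull(np.argwhere(m)[:,::-1].astype(np.int32)));print('foot',e,onz('top',e[0],30))
a=cv2.resize(T[172:216,168:214],None,fx=8,fy=8,interpolation=cv2.INTER_CUBIC);b=cv2.resize(S[200:262,202:246],None,fx=8,fy=8,interpolation=cv2.INTER_CUBIC)
o=np.zeros((496,720,3),np.uint8);o[:352,:368]=a;o[:496,368:720]=b;cv2.imwrite('pics/tool.png',o)
E
```

```text
(((315.7259216308594, 189.4676055908203), (31.10123062133789, 32.14555358886719), 137.35960388183594), 356, array([316.06179775, 189.26404494])) (((293.3256530761719, 172.97900390625), (14.777899742126465, 26.085479736328125), 95.04351043701172), 167, array([293.20958084, 173.05389222]))
lugs (array([ 546.56966789, -135.86971305,   54.79979989]), np.float64(0.11557923618460277)) [array([ 546.58240312, -136.03038752,   54.        ]), array([ 546.05324776, -134.90969433,   61.        ]), array([ 545.52409239, -133.78900114,   68.        ])]
big (array([402.38100029,  71.20895169,  93.53594388]), np.float64(0.24196423094618327))
camtop [ 466.40237728   33.78213646 1114.67180668] camscene [ 97.35725186 562.14086156 759.47746835]
stand ((191.08746337890625, 194.3493194580078), (31.404151916503906, 33.772216796875), 106.88592529296875) [539.83995798 167.82829152  70.        ] [540.8944171  169.75300348  55.        ]
foot ((311.9671325683594, 191.33387756347656), (47.541847229003906, 49.518070220947266), 104.43470001220703) [ 543.88463715 -130.23253865   30.        ]
```

View pics/tool.png

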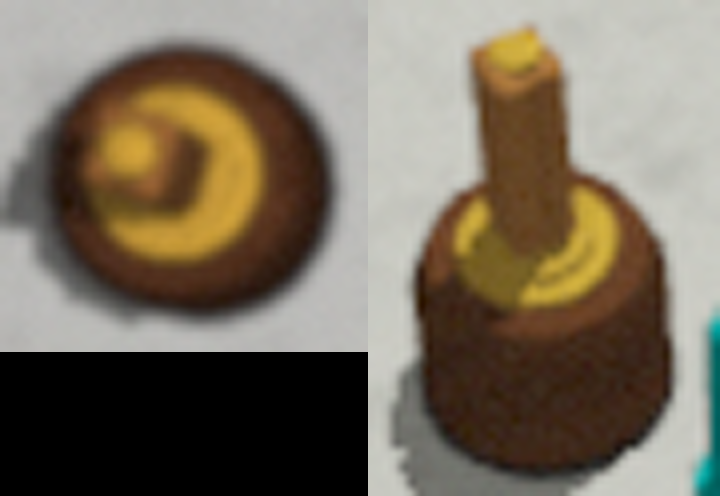

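```bash
python3 - <<'E'
from h import *
s=lambda x,y:((x-368+.5)/8+201.5,(y+.5)/8+199.5)
t=lambda x,y:((x+.5)/8+167.5,(y+.5)/8+171.5)
print('cap',tri(t(130,150),s(514,48)), onz('top',t(130,150),157))
print('rim',onz('top',t(175.5,172.5),70.5))
C=np.array([onz('scene',s(*p),154)[:2] for p in[(473,50),(530,27),(561,60),(508,97)]])
print(C,C.mean(0),np.degrees(np.arctan2(*(np.roll(C,-1,0)-C).T[::-1])),np.linalg.norm(np.roll(C,-1,0)-C,axis=1))
# handle orange-ish lit top face in the top view
S=cv2.imread('pics/top0.png');h=cv2.cvtColor(S,cv2.COLOR_BGR2HSV)[183:200,176:198]
print(h[...,2]);print(h[...,0])
E
```

```text
cap (array([543.60806025, 173.30140197, 154.11965814]), np.float64(1.0118948431463692)) [542.98795904 172.55208604 157.        ]
rim [542.83659567 171.53430999  70.5       ]
[[552.73747607 182.12514012]
 [546.74127174 164.1337864 ]
 [530.13583569 167.81658639]
 [531.30225192 188.77169254]] [540.22920886 175.71180136] [-108.4323303   167.49518713   86.81405412  -17.22741822] [18.9642631  17.00892479 20.98754394 22.44204744]
[[148 114  83  69  79  87  93  96 103 120 137 152 158 157 157 159 150 138
  117 101  91  85]
 [118  81  69  75  90 104 109 113 130 150 173 180 185 185 185 190 190 180
  163 139 116  96]
 [ 83  67  67  82 100 122 128 133 143 160 173 178 180 184 192 198 202 203
  194 181 153 125]
 [ 65  68  75  89 112 135 141 146 148 152 157 158 164 174 184 197 200 204
  207 202 189 161]
 [ 63  75  80  94 115 139 149 156 162 163 155 150 152 157 164 173 189 199
  204 206 204 188]
 [ 60  67  77  94 122 149 167 181 185 183 171 156 154 147 132 137 158 180
  195 203 202 197]
 [ 53  52  69  91 123 160 184 195 201 200 190 166 152 139 114 101 116 144
  177 192 196 203]
 [ 43  45  69 101 129 
[... 1382 characters left out ...]
20 21 21]
 [ 6 12 13 15 19 20 20 21 21 21 20 19 16 14 12 13 15 18 20 20 21 20]
 [11 11 12 15 17 20 20 20 20 21 20 19 16 13 13 12 14 17 19 20 21 21]
 [10 12 13 14 15 19 20 20 20 20 20 18 15 13 14 13 14 18 19 21 20 21]
 [10 12 14 14 15 17 19 20 20 20 18 16 14 14 13 14 15 18 20 20 21 20]
 [10 13 14 14 15 16 16 18 18 17 15 14 14 14 13 14 17 19 20 20 21 21]
 [ 7  8 15 16 17 15 15 15 14 14 14 14 14 14 14 14 18 19 20 20 21 20]
 [13  9 15 17 19 18 18 16 15 14 14 14 15 14 14 15 18 20 20 20 20 20]
 [15 11 14 17 20 20 20 20 19 18 17 16 15 15 14 18 20 20 20 20 21 20]
 [11  8 10 17 18 21 20 21 20 20 19 19 20 19 19 20 20 20 20 21 21 21]
 [11 10  9 14 17 19 20 20 20 21 20 20 20 20 20 20 20 21 20 21 21 21]]
```

>>> carry_out:
  targets:
    - {"dp":[15,-16,0],"yaw":-2}
    - {"dp":[50,-53,0],"yaw":-6}
    - {"dp":[90,-95,0],"yaw":-11}
    - {"dp":[130,-137,0],"yaw":-16}
    - {"dp":[170,-179,0],"yaw":-21}
    - {"dp":[210,-221,0],"yaw":-26}
    - {"dp":[250,-263,0],"yaw":-31}
    - {"dp":[290,-305,0],"yaw":-36}
    - {"dp":[330,-347,0],"yaw":-41}
    - {"dp":[370,-389,0],"yaw":-46}
    - {"dp":[400,-420,0],"yaw":-51}
    - {"dp":[430,-452,0],"yaw":-55.7}
  fingers: 1
  grip_force: 40

```text
clock: 1.6
eef_pos: [462.8, -10.5, 239.2]
tcp_rot: [-3.141, -0.0, 1.332]
contact_force: [0.7, 0.3, 0.1]
opening: 1.003
grasp_force: 0.0
```

```bash
cat >> h.py <<'E'
def to(x,y,z):
    "shift in tool axes from the measured pose"
    from scipy.spatial.transform import Rotation as Ro
    s=r.sense(); return Ro.from_euler('xyz',s['tcp_rot']).inv().apply(np.array([x,y,z])-s['eef_pos'])
E
python3 -c "
from h import *
s=r.sense();print(s['clock'],s['eef_pos'],np.degrees(s['tcp_rot']),s['contact_force'],s['qpos']);print(to(542.9,172,239.3))"
```

```text
1.6 [462.75335602 -10.52023527 239.21946938] [-1.79989420e+02 -4.81111505e-03  7.63086861e+01] [0.69943816 0.3452982  0.0789754 ] [-2.60582821e-02  9.73006724e-02  1.96654974e+00  1.37452185e-04
  1.07790499e+00  2.12835167e-01]
[ 1.96303909e+02  3.46683953e+01 -7.04487689e-02]
```

>>> carry_out:
  targets:
    - {"dp":[40,6,0],"yaw":0}
    - {"dp":[90,14,0],"yaw":0}
    - {"dp":[140,22,0],"yaw":0}
    - {"dp":[180,29,0],"yaw":0}
    - {"dp":[198.5,32.5,0],"yaw":0}
    - {"dp":[198.5,32.5,0],"yaw":0}
    - {"dp":[198.5,32.5,0],"yaw":0}

```text
clock: 2.48
eef_pos: [541.9, 171.0, 239.1]
tcp_rot: [-3.141, 0.001, 1.327]
contact_force: [-0.2, -0.7, -0.3]
opening: 1.002
grasp_force: 0.0
```

```bash
python3 -c "
from h import *
s=r.sense();print(s['clock'],s['eef_pos'],np.degrees(s['tcp_rot']),s['contact_force'],s['qpos'])
b=r.grab_frame('scene');t=r.grab_frame('top')
A=cv2.resize(b[120:270,150:300],(560,560),interpolation=2);B=cv2.resize(t[172:216,168:214],(230,220),interpolation=2)
o=np.zeros((560,800,3),np.uint8);o[:,:560]=A;o[:220,560:790]=B
cv2.imwrite('pics/hover.png',o[:,:,::-1])"
```

```text
2.475 [541.91301125 170.97711745 239.1040454 ] [-1.79959066e+02  4.65285714e-02  7.60253483e+01] [-0.23713114 -0.67873873 -0.31798691] [ 3.03171507e-01  2.66018136e-01  1.75628926e+00 -3.57588646e-04
  1.12031787e+00  5.47231340e-01]
```

View pics/hover.png

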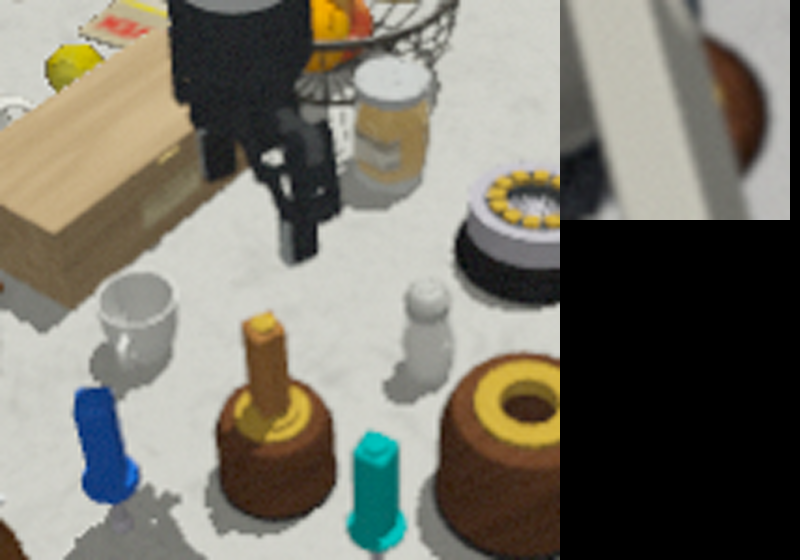

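The hover view shows the jaws centred above the brown tool, its cap at crop (263,322), with nothing in the way. I'll descend.

>>> carry_out:
  targets:
    - {"dp":[0.5,0.5,15],"yaw":0}
    - {"dp":[0.5,0.5,40],"yaw":0}
    - {"dp":[0.5,0.5,65],"yaw":0}
    - {"dp":[0.5,0.5,90],"yaw":0}
    - {"dp":[0.5,0.5,115],"yaw":0}
    - {"dp":[0.5,0.5,128],"yaw":0}
    - {"dp":[0.5,0.5,131],"yaw":0}
    - {"dp":[0.5,0.5,131],"yaw":0}

```text
clock: 3.58
eef_pos: [543.7, 172.3, 108.6]
tcp_rot: [3.141, -0.0, 1.327]
contact_force: [0.6, 0.7, 0.3]
opening: 0.996
grasp_force: 0.0
```

>>> carry_out:
  targets:
    - {"dp":[0,0,0],"yaw":0}
    - {"dp":[0,0,0],"yaw":0}
    - {"dp":[0,0,0],"yaw":0}
    - {"dp":[0,0,0],"yaw":0}
    - {"dp":[0,0,0],"yaw":0}
    - {"dp":[0,0,0],"yaw":0}
    - {"dp":[0,0,0],"yaw":0}
    - {"dp":[0,0,0],"yaw":0}
  fingers: -1
  grip_force: 40

```text
clock: 4.58
eef_pos: [543.5, 172.3, 108.7]
tcp_rot: [3.141, -0.0, 1.327]
contact_force: [-1.4, -0.3, 5.9]
opening: 0.278
grasp_force: 38.8
```

```bash
python3 -c "
from h import *
s=r.sense();print(s)"
```

```text
{'clock': 4.575, 'qpos': array([3.04409105e-01, 4.26146480e-01, 1.85868935e+00, 1.96875616e-05,
       8.56368258e-01, 5.48255772e-01]), 'qvel': array([ 0.0007447 , -0.00246217, -0.00202137,  0.00073759,  0.00054876,
        0.00117598]), 'joint_efforts': array([ 1.47232460e-01, -5.51943219e+01, -2.59277433e+01,  3.56425659e-02,
       -4.78988942e-01, -2.50596344e-02]), 'eef_pos': array([543.53851322, 172.34311248, 108.66942588]), 'tcp_rot': array([ 3.14126879e+00, -2.15219962e-04,  1.32693680e+00]), 'contact_force': array([-1.35511775, -0.25310895,  5.87974931]), 'wrist_torque': array([-0.1038658 ,  0.17241392,  0.00873086]), 'grasp_force': 38.76285542413825, 'opening': 0.27763654525146714}
```

>>> carry_out:
  targets:
    - {"dp":[0,0,0],"yaw":0}
    - {"dp":[0,0,0],"yaw":0}
    - {"dp":[0,0,-5],"yaw":0}
    - {"dp":[0,0,-15],"yaw":0}
    - {"dp":[0,0,-30],"yaw":0}
    - {"dp":[0,0,-50],"yaw":0}
    - {"dp":[0,0,-70],"yaw":0}
    - {"dp":[0,0,-90],"yaw":0}
    - {"dp":[0,0,-100],"yaw":0}
    - {"dp":[0,0,-100],"yaw":0}
    - {"dp":[0,0,-100],"yaw":0}
  grip_force: 100

```text
clock: 5.95
eef_pos: [542.9, 172.2, 207.7]
tcp_rot: [-3.141, 0.0, 1.327]
contact_force: [-0.1, 0.4, -1.3]
opening: 0.269
grasp_force: 97.0
```

```bash
python3 -c "
from h import *
s=r.sense();print(s)
b=r.grab_frame('scene')
cv2.imwrite('pics/lift.png',cv2.resize(b[100:270,150:320],(600,600),interpolation=2)[:,:,::-1])"
```

```text
{'clock': 5.95, 'qpos': array([3.04435438e-01, 3.00956573e-01, 1.78436336e+00, 3.52372884e-05,
       1.05724389e+00, 5.48270813e-01]), 'qvel': array([-0.00035829,  0.00456935,  0.00243749,  0.00018582,  0.00149408,
       -0.00113289]), 'joint_efforts': array([-1.99955954e-03, -5.62542272e+01, -3.31446290e+01,  1.81588497e-03,
       -9.34734737e-03, -1.13832297e-05]), 'eef_pos': array([542.94702975, 172.17855505, 207.68511859]), 'tcp_rot': array([-3.14074784e+00,  4.80009990e-04,  1.32694383e+00]), 'contact_force': array([-0.10951403,  0.42614621, -1.26141578]), 'wrist_torque': array([-0.00029775,  0.0021495 ,  0.0576977 ]), 'grasp_force': 97.02358961105347, 'opening': 0.2694561536813992}
```

View pics/lift.png

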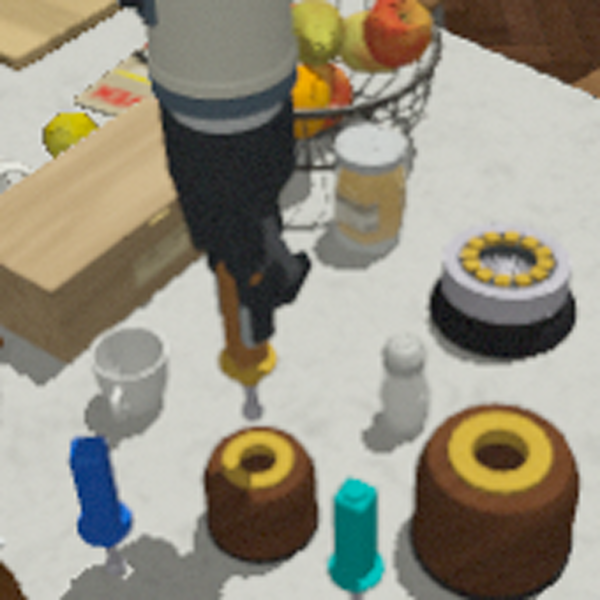

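The tool is held upright. Its tip is at crop (252,417), and the empty bore is at (258,460). I'll check the tip offset and set up a circle helper.

```bash
cat >> h.py <<'E'
YAW=np.radians(76.0); TX=np.array([np.cos(YAW),np.sin(YAW)]); TY=np.array([np.sin(YAW),-np.cos(YAW)])
def rows(c0,pts):
    "shifts in tool axes from commanded pose c0 to world points"
    return [[round(float(x),1) for x in (TX@(p[:2]-c0[:2]),TY@(p[:2]-c0[:2]),c0[2]-p[2])] for p in map(np.asarray,pts) for c0 in [np.asarray(c0,float)]]
E
python3 - <<'E'
from h import *
s=lambda x,y:((x+.5)*170/600+149.5,(y+.5)*170/600+99.5)
print('tip',onz('scene',s(252,413),117),'bore',onz('scene',s(258,460),70))
C=[543.5,172.4,208.3]
print(rows(C,[[546.2,-102.2,208.3]]))
E
```

```text
tip [542.32944169 174.53310604 117.        ] bore [539.37012023 175.69910978  70.        ]Traceback (most recent call last):
  File "<stdin>", line 5, in <module>
  File "h.py", line 24, in rows
    return [[round(float(x),1) for x in (TX@(p[:2]-c0[:2]),TY@(p[:2]-c0[:2]),c0[2]-p[2])] for p in map(np.asarray,pts) for c0 in [np.asarray(c0,float)]]
                                                                                                                                             ^^
UnboundLocalError: cannot access local variable 'c0' where it is not associated with a value
```

```bash
python3 - <<'E'
s=open('h.py').read();i=s.index('def rows')
s=s[:i]+'''def rows(c0,pts):
    "shifts in tool axes from commanded pose c0 to world points"
    d=np.array(pts,float)-np.array(c0,float)
    return np.c_[d[:,:2]@TX,d[:,:2]@TY,-d[:,2]].round(1).tolist()
'''
open('h.py','w').write(s)
E
python3 - <<'E'
from h import *
print(rows([543.5,172.4,208.3],[[546.2,-102.0,208.3]]))
for z in (55,58,61,64): print(z,onz('scene',(293.33,172.98),z),onz('top',(315.73,189.47),z))
E
```

```text
[[-265.6, 69.0, -0.0]]
55 [ 546.4760898  -135.64249347   55.        ] [ 546.5006952  -135.88015682   55.        ]
58 [ 544.56352826 -132.67100019   58.        ] [ 546.27393164 -135.3998318    58.        ]
61 [ 542.65096672 -129.6995069    61.        ] [ 546.04716807 -134.91950678   61.        ]
64 [ 540.73840518 -126.72801362   64.        ] [ 545.82040451 -134.43918177   64.        ]
```

>>> carry_out:
  targets:
    - {"dp":[-15,4,0],"yaw":0}
    - {"dp":[-45,12,0],"yaw":0}
    - {"dp":[-85,22,0],"yaw":0}
    - {"dp":[-125,32.5,0],"yaw":0}
    - {"dp":[-165,43,0],"yaw":0}
    - {"dp":[-205,53,0],"yaw":0}
    - {"dp":[-240,62.5,0],"yaw":0}
    - {"dp":[-260,67.5,0],"yaw":0}
    - {"dp":[-265.6,69,0],"yaw":0}
    - {"dp":[-265.6,69,0],"yaw":0}
    - {"dp":[-265.6,69,0],"yaw":0}

```text
clock: 7.38
eef_pos: [546.2, -101.1, 208.2]
tcp_rot: [-3.141, -0.0, 1.328]
contact_force: [0.5, -0.0, -1.4]
opening: 0.27
grasp_force: 97.0
```

>>> carry_out:
  targets:
    - {"dp":[0,0,10],"yaw":0}
    - {"dp":[0,0,20],"yaw":0}
    - {"dp":[0,0,28],"yaw":0}
    - {"dp":[0,0,34],"yaw":0}
    - {"dp":[0,0,36],"yaw":0}
    - {"dp":[0,0,36],"yaw":0}
    - {"dp":[0,0,36],"yaw":0}

```text
clock: 8.25
eef_pos: [546.4, -102.2, 172.6]
tcp_rot: [3.141, -0.0, 1.327]
contact_force: [-0.3, -0.8, -2.1]
opening: 0.269
grasp_force: 97.1
```

```bash
python3 -c "
from h import *
s=r.sense();print(s['clock'],s['eef_pos'],s['tcp_rot'],s['contact_force'],s['opening'])
b=r.grab_frame('scene')
cv2.imwrite('pics/near.png',cv2.resize(b[100:220,220:370],(750,600),interpolation=2)[:,:,::-1])"
```

```text
8.25 [ 546.42260268 -102.17626819  172.5645132 ] [ 3.14109030e+00 -5.17905570e-05  1.32684202e+00] [-0.26411223 -0.79670847 -2.0657171 ] 0.26892547829767943
```

View pics/near.png

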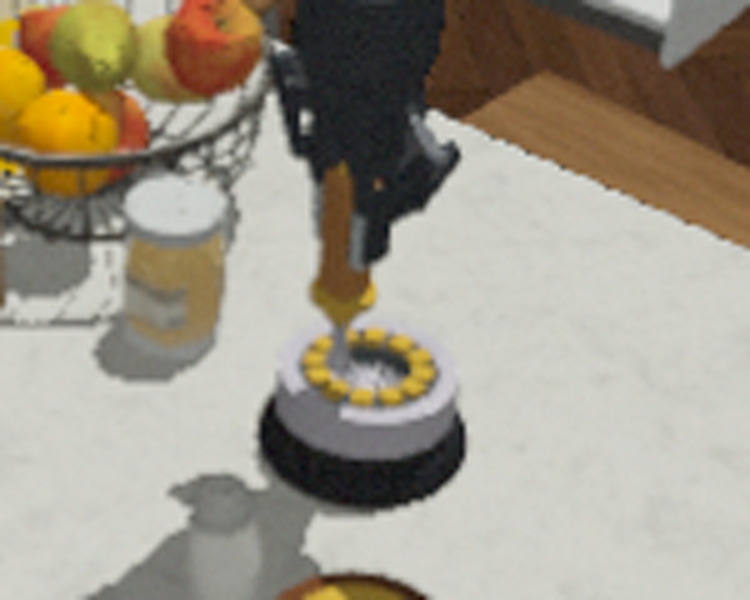

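The tip at crop (342,367) is above the near-left lugs on the +y side, as planned. Next I'll feel downward.

>>> carry_out:
  targets:
    - {"dp":[0,0,2],"yaw":0}
    - {"dp":[0,0,4],"yaw":0}
    - {"dp":[0,0,5],"yaw":0}
    - {"dp":[0,0,5],"yaw":0}
    - {"dp":[0,0,5],"yaw":0}

```text
clock: 8.93
eef_pos: [546.2, -102.1, 167.3]
tcp_rot: [3.142, -0.0, 1.327]
contact_force: [0.3, -1.2, -1.8]
opening: 0.268
grasp_force: 97.1
```

>>> carry_out:
  targets:
    - {"dp":[0,0,1.5],"yaw":0}
    - {"dp":[0,0,3],"yaw":0}
    - {"dp":[0,0,3],"yaw":0}
    - {"dp":[0,0,3],"yaw":0}

```text
clock: 9.43
eef_pos: [546.2, -102.1, 164.3]
tcp_rot: [-3.142, -0.0, 1.327]
contact_force: [-0.2, -0.1, -1.1]
opening: 0.271
grasp_force: 97.1
```

>>> carry_out:
  targets:
    - {"dp":[0,0,1.5],"yaw":0}
    - {"dp":[0,0,3],"yaw":0}
    - {"dp":[0,0,3],"yaw":0}
    - {"dp":[0,0,3],"yaw":0}

```text
clock: 9.93
eef_pos: [546.2, -102.1, 161.3]
tcp_rot: [-3.142, 0.0, 1.327]
contact_force: [-0.3, -0.2, -1.1]
opening: 0.265
grasp_force: 97.1
```

>>> carry_out:
  targets:
    - {"dp":[0,0,1.5],"yaw":0}
    - {"dp":[0,0,3],"yaw":0}
    - {"dp":[0,0,3],"yaw":0}
    - {"dp":[0,0,3],"yaw":0}

```text
clock: 10.42
eef_pos: [546.3, -102.1, 158.4]
tcp_rot: [3.141, -0.0, 1.327]
contact_force: [-0.1, 0.2, 1.3]
opening: 0.274
grasp_force: 97.1
```

>>> carry_out:
  targets:
    - {"dp":[0,0,0.8],"yaw":0}
    - {"dp":[0,0,1.6],"yaw":0}
    - {"dp":[0,0,2.4],"yaw":0}
    - {"dp":[0,0,2.5],"yaw":0}
    - {"dp":[0,0,2.5],"yaw":0}

```text
clock: 11.05
eef_pos: [546.3, -102.1, 155.8]
tcp_rot: [3.141, -0.0, 1.327]
contact_force: [-0.0, 0.9, 1.3]
opening: 0.271
grasp_force: 97.1
```

>>> carry_out:
  targets:
    - {"dp":[0,0,0.5],"yaw":0}
    - {"dp":[0,0,1.0],"yaw":0}
    - {"dp":[0,0,1.0],"yaw":0}

```text
clock: 11.42
eef_pos: [546.3, -102.1, 154.9]
tcp_rot: [3.141, -0.0, 1.327]
contact_force: [-0.2, 0.8, 3.9]
opening: 0.269
grasp_force: 97.3
```

>>> carry_out:
  targets:
    - {"dp":[0,0,0.3],"yaw":0}
    - {"dp":[0,0,0.6],"yaw":0}
    - {"dp":[0,0,0.6],"yaw":0}

```text
clock: 11.8
eef_pos: [546.4, -102.1, 154.4]
tcp_rot: [3.141, -0.0, 1.327]
contact_force: [-1.3, 1.7, 5.7]
opening: 0.271
grasp_force: 97.5
```

```bash
python3 -c "
from h import *
s=r.sense();print(s['eef_pos'],s['contact_force'],s['wrist_torque'],s['qvel'])
b=r.grab_frame('scene')
s=r.sense();print(s['eef_pos'],s['contact_force'])
cv2.imwrite('pics/touch.png',cv2.resize(b[140:210,255:340],(728,600),interpolation=2)[:,:,::-1])"
```

```text
[ 546.36530882 -102.05210748  154.37694913] [-1.32059751  1.69844285  5.70973903] [ 0.3944753   0.16222992 -0.04008105] [-0.00045156  0.00142505 -0.00024518  0.00054506  0.00063458 -0.00043313]
[ 546.34329169 -102.06823443  154.37938497] [-1.4668529   0.42057712  6.6059955 ]
```

View pics/touch.png

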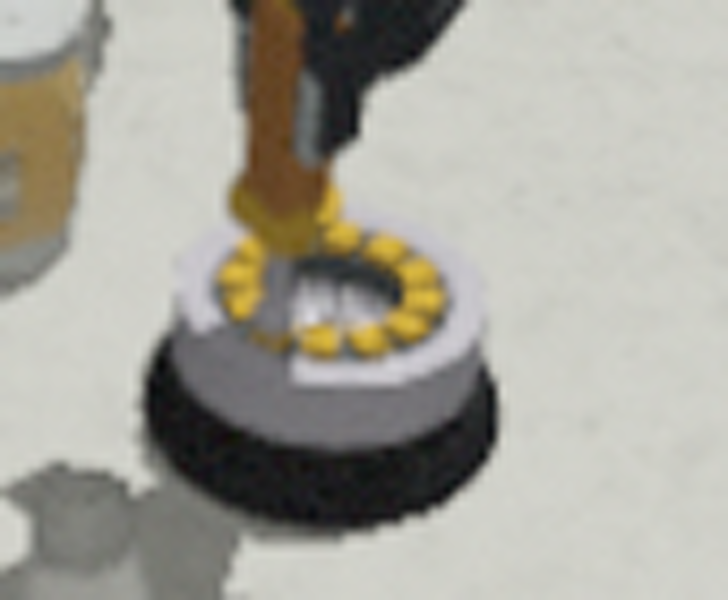

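The ball sits on a lug at crop (275,330) with about 7.5 N of push. I'll compute the arc steps.

```bash
python3 - <<'E'
from h import *
P=lambda t:[546.2+33*np.cos(np.radians(t)),-135.1+33*np.sin(np.radians(t)),0]
for t in range(90,475,15): print(t,[a[:2] for a in rows(P(t),[P(t+5),P(t+10),P(t+15)])])
E
```

```text
90 [[-0.8, -2.8], [-1.9, -5.4], [-3.2, -8.0]]
105 [[-1.5, -2.5], [-3.2, -4.8], [-5.1, -6.9]]
120 [[-2.1, -2.0], [-4.3, -3.8], [-6.7, -5.4]]
135 [[-2.5, -1.4], [-5.2, -2.5], [-7.9, -3.4]]
150 [[-2.8, -0.7], [-5.6, -1.1], [-8.5, -1.3]]
165 [[-2.9, 0.1], [-5.7, 0.4], [-8.6, 1.0]]
180 [[-2.8, 0.8], [-5.4, 1.9], [-8.0, 3.2]]
195 [[-2.5, 1.5], [-4.8, 3.2], [-6.9, 5.1]]
210 [[-2.0, 2.1], [-3.8, 4.3], [-5.4, 6.7]]
225 [[-1.4, 2.5], [-2.5, 5.2], [-3.4, 7.9]]
240 [[-0.7, 2.8], [-1.1, 5.6], [-1.3, 8.5]]
255 [[0.1, 2.9], [0.4, 5.7], [1.0, 8.6]]
270 [[0.8, 2.8], [1.9, 5.4], [3.2, 8.0]]
285 [[1.5, 2.5], [3.2, 4.8], [5.1, 6.9]]
300 [[2.1, 2.0], [4.3, 3.8], [6.7, 5.4]]
315 [[2.5, 1.4], [5.2, 2.5], [7.9, 3.4]]
330 [[2.8, 0.7], [5.6, 1.1], [8.5, 1.3]]
345 [[2.9, -0.1], [5.7, -0.4], [8.6, -1.0]]
360 [[2.8, -0.8], [5.4, -1.9], [8.0, -3.2]]
375 [[2.5, -1.5], [4.8, -3.2], [6.9, -5.1]]
390 [[2.0, -2.1], [3.8, -4.3], [5.4, -6.7]]
405 [[1.4, -2.5], [2.5, -5.2], [3.4, -7.9]]
420 [[0.7, -2.8], [1.1, -5.6], [1.3, -8.5]]
435 [[-0.1, -2.9], [-0.4, -5.7], [-1.0, -8.6]]
450 [[-0.8, -2.8], [-1.9, -5.4], [-3.2, -8.0]]
465 [[-1.5, -2.5], [-3.2, -4.8], [-5.1, -6.9]]
```

>>> carry_out:
  targets:
    - {"dp":[-0.8,-2.8,0],"yaw":0}
    - {"dp":[-1.9,-5.4,0],"yaw":0}
    - {"dp":[-3.2,-8.0,0],"yaw":0}

```text
clock: 12.22
eef_pos: [538.4, -103.4, 154.5]
tcp_rot: [3.14, -0.0, 1.327]
contact_force: [5.6, 1.3, 3.4]
opening: 0.264
grasp_force: 97.4
```

>>> carry_out:
  targets:
    - {"dp":[-1.5,-2.5,0.5],"yaw":0}
    - {"dp":[-3.2,-4.8,0.8],"yaw":0}
    - {"dp":[-5.1,-6.9,1.0],"yaw":0}

```text
clock: 12.6
eef_pos: [530.4, -106.7, 153.8]
tcp_rot: [3.14, -0.0, 1.327]
contact_force: [2.7, 0.0, 7.2]
opening: 0.267
grasp_force: 98.0
```

>>> carry_out:
  targets:
    - {"dp":[-2.1,-2.0,0.0],"yaw":0}
    - {"dp":[-4.3,-3.8,0.1],"yaw":0}
    - {"dp":[-6.7,-5.4,0.2],"yaw":0}

```text
clock: 12.98
eef_pos: [523.1, -111.9, 153.4]
tcp_rot: [3.141, -0.0, 1.327]
contact_force: [3.6, 2.9, 6.7]
opening: 0.271
grasp_force: 97.9
```

>>> carry_out:
  targets:
    - {"dp":[-2.5,-1.4,0.1],"yaw":0}
    - {"dp":[-5.2,-2.5,0.2],"yaw":0}
    - {"dp":[-7.9,-3.4,0.3],"yaw":0}

```text
clock: 13.35
eef_pos: [517.9, -118.4, 153.2]
tcp_rot: [3.141, -0.001, 1.327]
contact_force: [2.7, 1.3, 8.6]
opening: 0.268
grasp_force: 97.8
```

>>> carry_out:
  targets:
    - {"dp":[-2.8,-0.7,-0.1],"yaw":0}
    - {"dp":[-5.6,-1.1,-0.2],"yaw":0}
    - {"dp":[-8.5,-1.3,-0.2],"yaw":0}

```text
clock: 13.72
eef_pos: [513.9, -126.5, 153.0]
tcp_rot: [-3.141, -0.0, 1.327]
contact_force: [1.4, 3.5, 6.6]
opening: 0.271
grasp_force: 97.7
```

>>> carry_out:
  targets:
    - {"dp":[-2.9,0.1,0.1],"yaw":0}
    - {"dp":[-5.7,0.4,0.2],"yaw":0}
    - {"dp":[-8.6,1.0,0.3],"yaw":0}

```text
clock: 14.1
eef_pos: [512.3, -134.6, 152.5]
tcp_rot: [-3.139, -0.001, 1.327]
contact_force: [1.3, 1.2, 8.4]
opening: 0.27
grasp_force: 97.8
```

>>> carry_out:
  targets:
    - {"dp":[-2.8,0.8,0.0],"yaw":0}
    - {"dp":[-5.4,1.9,0.0],"yaw":0}
    - {"dp":[-8.0,3.2,0.1],"yaw":0}

```text
clock: 14.48
eef_pos: [513.3, -143.6, 152.2]
tcp_rot: [-3.139, 0.0, 1.327]
contact_force: [-1.0, 0.6, 5.8]
opening: 0.268
grasp_force: 97.6
```

>>> carry_out:
  targets:
    - {"dp":[-2.5,1.5,0.2],"yaw":0}
    - {"dp":[-4.8,3.2,0.3],"yaw":0}
    - {"dp":[-6.9,5.1,0.4],"yaw":0}

```text
clock: 14.85
eef_pos: [516.2, -151.2, 151.6]
tcp_rot: [-3.138, -0.0, 1.327]
contact_force: [-0.7, 1.2, 6.6]
opening: 0.272
grasp_force: 97.8
```

>>> carry_out:
  targets:
    - {"dp":[-2.0,2.1,0.1],"yaw":0}
    - {"dp":[-3.8,4.3,0.2],"yaw":0}
    - {"dp":[-5.4,6.7,0.3],"yaw":0}

```text
clock: 15.22
eef_pos: [522.2, -158.6, 151.5]
tcp_rot: [-3.14, 0.0, 1.327]
contact_force: [-3.0, 0.8, 3.8]
opening: 0.269
grasp_force: 97.5
```

>>> carry_out:
  targets:
    - {"dp":[-1.4,2.5,0.6],"yaw":0}
    - {"dp":[-2.5,5.2,0.8],"yaw":0}
    - {"dp":[-3.4,7.9,0.9],"yaw":0}

```text
clock: 15.6
eef_pos: [530.5, -164.0, 151.0]
tcp_rot: [3.14, 0.0, 1.327]
contact_force: [-1.0, 0.5, 3.9]
opening: 0.269
grasp_force: 97.5
```

>>> carry_out:
  targets:
    - {"dp":[-0.7,2.8,0.7],"yaw":0}
    - {"dp":[-1.1,5.6,0.9],"yaw":0}
    - {"dp":[-1.3,8.5,1.0],"yaw":0}

```text
clock: 15.98
eef_pos: [537.1, -167.0, 149.7]
tcp_rot: [-3.14, 0.0, 1.327]
contact_force: [-5.6, 1.0, 4.7]
opening: 0.27
grasp_force: 97.8
```

>>> carry_out:
  targets:
    - {"dp":[0.1,2.9,0.4],"yaw":0}
    - {"dp":[0.4,5.7,0.6],"yaw":0}
    - {"dp":[1.0,8.6,0.7],"yaw":0}

```text
clock: 16.35
eef_pos: [547.1, -168.3, 149.4]
tcp_rot: [3.14, 0.0, 1.327]
contact_force: [-1.9, 0.7, 4.8]
opening: 0.266
grasp_force: 97.8
```

>>> carry_out:
  targets:
    - {"dp":[0.8,2.8,0.4],"yaw":0}
    - {"dp":[1.9,5.4,0.5],"yaw":0}
    - {"dp":[3.2,8.0,0.6],"yaw":0}

```text
clock: 16.73
eef_pos: [554.4, -167.2, 148.5]
tcp_rot: [-3.14, 0.001, 1.327]
contact_force: [-4.1, -2.4, 3.9]
opening: 0.267
grasp_force: 97.9
```

>>> carry_out:
  targets:
    - {"dp":[1.5,2.5,0.6],"yaw":0}
    - {"dp":[3.2,4.8,0.7],"yaw":0}
    - {"dp":[5.1,6.9,0.7],"yaw":0}

```text
clock: 17.1
eef_pos: [563.4, -163.9, 148.3]
tcp_rot: [3.14, 0.0, 1.327]
contact_force: [-2.1, -2.3, 7.1]
opening: 0.267
grasp_force: 98.1
```

>>> carry_out:
  targets:
    - {"dp":[2.1,2.0,0.0],"yaw":0}
    - {"dp":[4.3,3.8,0.0],"yaw":0}
    - {"dp":[6.7,5.4,0.0],"yaw":0}

```text
clock: 17.48
eef_pos: [570.0, -159.0, 148.1]
tcp_rot: [3.141, 0.001, 1.327]
contact_force: [-2.0, -4.2, 3.7]
opening: 0.274
grasp_force: 97.8
```

>>> carry_out:
  targets:
    - {"dp":[2.5,1.4,0.4],"yaw":0}
    - {"dp":[5.2,2.5,0.5],"yaw":0}
    - {"dp":[7.9,3.4,0.4],"yaw":0}

```text
clock: 17.85
eef_pos: [575.9, -152.1, 148.2]
tcp_rot: [3.139, 0.001, 1.327]
contact_force: [-1.5, -3.5, 8.2]
opening: 0.269
grasp_force: 98.3
```

>>> carry_out:
  targets:
    - {"dp":[2.8,0.7,-0.1],"yaw":0}
    - {"dp":[5.6,1.1,-0.2],"yaw":0}
    - {"dp":[8.5,1.3,-0.3],"yaw":0}

```text
clock: 18.23
eef_pos: [579.5, -144.4, 148.5]
tcp_rot: [3.138, 0.001, 1.327]
contact_force: [0.2, -5.8, 5.3]
opening: 0.271
grasp_force: 97.8
```

>>> carry_out:
  targets:
    - {"dp":[2.9,-0.1,0.0],"yaw":0}
    - {"dp":[5.7,-0.4,-0.1],"yaw":0}
    - {"dp":[8.6,-1.0,-0.3],"yaw":0}

```text
clock: 18.6
eef_pos: [581.0, -135.5, 149.1]
tcp_rot: [3.138, 0.0, 1.327]
contact_force: [0.2, -4.8, 8.7]
opening: 0.264
grasp_force: 98.1
```

>>> carry_out:
  targets:
    - {"dp":[2.8,-0.8,-0.3],"yaw":0}
    - {"dp":[5.4,-1.9,-0.6],"yaw":0}
    - {"dp":[8.0,-3.2,-0.8],"yaw":0}

```text
clock: 18.98
eef_pos: [580.2, -127.0, 149.8]
tcp_rot: [3.137, 0.0, 1.327]
contact_force: [2.0, -5.9, 5.5]
opening: 0.271
grasp_force: 97.7
```

>>> carry_out:
  targets:
    - {"dp":[2.5,-1.5,-0.1],"yaw":0}
    - {"dp":[4.8,-3.2,-0.3],"yaw":0}
    - {"dp":[6.9,-5.1,-0.6],"yaw":0}

```text
clock: 19.35
eef_pos: [577.2, -119.0, 150.7]
tcp_rot: [3.136, -0.0, 1.327]
contact_force: [2.2, -2.2, 7.6]
opening: 0.268
grasp_force: 98.1
```

>>> carry_out:
  targets:
    - {"dp":[2.0,-2.1,-0.3],"yaw":0}
    - {"dp":[3.8,-4.3,-0.6],"yaw":0}
    - {"dp":[5.4,-6.7,-0.9],"yaw":0}

```text
clock: 19.73
eef_pos: [571.8, -111.7, 151.4]
tcp_rot: [3.137, -0.001, 1.327]
contact_force: [3.8, -2.9, 6.0]
opening: 0.27
grasp_force: 97.8
```

>>> carry_out:
  targets:
    - {"dp":[1.4,-2.5,-0.2],"yaw":0}
    - {"dp":[2.5,-5.2,-0.4],"yaw":0}
    - {"dp":[3.4,-7.9,-0.7],"yaw":0}

```text
clock: 20.1
eef_pos: [565.3, -106.6, 152.3]
tcp_rot: [3.136, -0.001, 1.327]
contact_force: [2.5, -2.0, 7.6]
opening: 0.274
grasp_force: 98.2
```

>>> carry_out:
  targets:
    - {"dp":[0.7,-2.8,-0.3],"yaw":0}
    - {"dp":[1.1,-5.6,-0.5],"yaw":0}
    - {"dp":[1.3,-8.5,-0.7],"yaw":0}

```text
clock: 20.48
eef_pos: [556.1, -102.9, 152.5]
tcp_rot: [3.139, -0.001, 1.327]
contact_force: [-1.5, 0.3, 4.0]
opening: 0.268
grasp_force: 97.8
```

>>> carry_out:
  targets:
    - {"dp":[-0.1,-2.9,0.4],"yaw":0}
    - {"dp":[-0.4,-5.7,0.4],"yaw":0}
    - {"dp":[-1.0,-8.6,0.4],"yaw":0}

```text
clock: 20.85
eef_pos: [549.9, -102.0, 152.9]
tcp_rot: [3.134, -0.002, 1.326]
contact_force: [6.3, 0.2, 8.2]
opening: 0.27
grasp_force: 98.3
```

```bash
python3 -c "
from h import *
b=r.grab_frame('scene')
s=r.sense();print(s['eef_pos'],s['contact_force'],s['wrist_torque'])
cv2.imwrite('pics/done1.png',cv2.resize(b[135:205,255:340],(728,600),interpolation=2)[:,:,::-1])"
```

```text
[ 549.25777047 -101.96861238  152.89867454] [ 3.82785474 -1.56691783  9.26804772] [-0.18547956 -0.75561351  0.02408261]
```

View pics/done1.png

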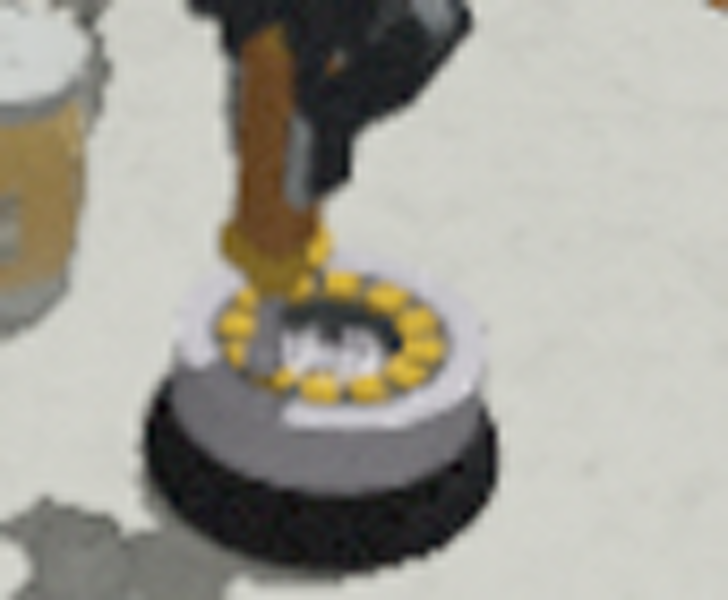

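The tip has come back to the start, at crop (265,360). The side force there suggests the first lug is not fully down. I'll carry on past the start without lifting.

>>> carry_out:
  targets:
    - {"dp":[-0.8,-2.8,0],"yaw":0}
    - {"dp":[-1.9,-5.4,0],"yaw":0}
    - {"dp":[-3.2,-8.0,0],"yaw":0}

```text
clock: 21.28
eef_pos: [540.3, -103.1, 152.8]
tcp_rot: [3.136, -0.001, 1.327]
contact_force: [1.3, -1.0, 8.8]
opening: 0.267
grasp_force: 98.4
```

>>> carry_out:
  targets:
    - {"dp":[-1.5,-2.5,-0.2],"yaw":0}
    - {"dp":[-3.2,-4.8,-0.3],"yaw":0}
    - {"dp":[-5.1,-6.9,-0.3],"yaw":0}

```text
clock: 21.65
eef_pos: [533.2, -105.8, 153.2]
tcp_rot: [3.134, -0.003, 1.326]
contact_force: [5.4, 3.0, 10.1]
opening: 0.271
grasp_force: 98.2
```

>>> carry_out:
  targets:
    - {"dp":[-2.1,-2.0,-0.3],"yaw":0}
    - {"dp":[-4.3,-3.8,-0.4],"yaw":0}
    - {"dp":[-6.7,-5.4,-0.4],"yaw":0}

```text
clock: 22.02
eef_pos: [524.9, -111.4, 153.1]
tcp_rot: [3.138, -0.001, 1.327]
contact_force: [0.4, 0.1, 7.6]
opening: 0.269
grasp_force: 98.3
```

>>> carry_out:
  targets:
    - {"dp":[-2.5,-1.4,0.1],"yaw":0}
    - {"dp":[-5.2,-2.5,0.2],"yaw":0}
    - {"dp":[-7.9,-3.4,0.3],"yaw":0}
    - {"dp":[-10.7,-4.1,0.4],"yaw":0}
    - {"dp":[-13.5,-4.5,0.6],"yaw":0}
    - {"dp":[-16.4,-4.7,0.7],"yaw":0}

```text
clock: 22.78
eef_pos: [515.9, -126.2, 152.3]
tcp_rot: [3.139, -0.001, 1.327]
contact_force: [0.0, -0.8, 8.7]
opening: 0.272
grasp_force: 98.0
```

>>> carry_out:
  targets:
    - {"dp":[-2.9,0.1,0.1],"yaw":0}
    - {"dp":[-5.7,0.4,0.2],"yaw":0}
    - {"dp":[-8.6,1.0,0.4],"yaw":0}
    - {"dp":[-11.4,1.8,0.6],"yaw":0}
    - {"dp":[-14.0,2.9,0.8],"yaw":0}
    - {"dp":[-16.6,4.2,1.1],"yaw":0}

```text
clock: 23.52
eef_pos: [515.6, -143.5, 151.0]
tcp_rot: [3.139, -0.001, 1.327]
contact_force: [0.4, -2.4, 7.2]
opening: 0.272
grasp_force: 98.2
```

>>> carry_out:
  targets:
    - {"dp":[-2.5,1.5,0.2],"yaw":0}
    - {"dp":[-4.8,3.2,0.4],"yaw":0}
    - {"dp":[-6.9,5.1,0.7],"yaw":0}
    - {"dp":[-8.9,7.2,0.9],"yaw":0}
    - {"dp":[-10.7,9.4,1.2],"yaw":0}
    - {"dp":[-12.3,11.8,1.4],"yaw":0}

```text
clock: 24.28
eef_pos: [524.1, -158.5, 149.5]
tcp_rot: [3.139, -0.0, 1.327]
contact_force: [-0.5, -0.4, 6.2]
opening: 0.27
grasp_force: 98.3
```

>>> carry_out:
  targets:
    - {"dp":[-1.4,2.5,0.3],"yaw":0}
    - {"dp":[-2.5,5.2,0.5],"yaw":0}
    - {"dp":[-3.4,7.9,0.8],"yaw":0}
    - {"dp":[-4.1,10.7,1.0],"yaw":0}
    - {"dp":[-4.5,13.5,1.2],"yaw":0}
    - {"dp":[-4.7,16.4,1.4],"yaw":0}

```text
clock: 25.02
eef_pos: [538.6, -166.9, 148.1]
tcp_rot: [3.14, -0.0, 1.327]
contact_force: [-3.2, -0.3, 8.2]
opening: 0.269
grasp_force: 98.4
```

>>> carry_out:
  targets:
    - {"dp":[0.1,2.9,0.1],"yaw":0}
    - {"dp":[0.4,5.7,0.2],"yaw":0}
    - {"dp":[1.0,8.6,0.3],"yaw":0}
    - {"dp":[1.8,11.4,0.4],"yaw":0}
    - {"dp":[2.9,14.0,0.5],"yaw":0}
    - {"dp":[4.2,16.6,0.6],"yaw":0}

```text
clock: 25.78
eef_pos: [555.2, -166.9, 147.2]
tcp_rot: [3.141, 0.0, 1.327]
contact_force: [-3.7, -4.2, 7.3]
opening: 0.266
grasp_force: 98.3
```

>>> carry_out:
  targets:
    - {"dp":[1.5,2.5,0.1],"yaw":0}
    - {"dp":[3.2,4.8,0.1],"yaw":0}
    - {"dp":[5.1,6.9,0.1],"yaw":0}
    - {"dp":[7.2,8.9,0.1],"yaw":0}
    - {"dp":[9.4,10.7,0.1],"yaw":0}
    - {"dp":[11.8,12.3,0.1],"yaw":0}

```text
clock: 26.52
eef_pos: [570.2, -158.7, 147.2]
tcp_rot: [3.14, 0.001, 1.327]
contact_force: [-3.5, -5.8, 6.5]
opening: 0.268
grasp_force: 98.2
```

>>> carry_out:
  targets:
    - {"dp":[2.5,1.4,0.1],"yaw":0}
    - {"dp":[5.2,2.5,0.1],"yaw":0}
    - {"dp":[7.9,3.4,0.0],"yaw":0}

```text
clock: 26.9
eef_pos: [575.7, -152.1, 147.6]
tcp_rot: [3.14, 0.001, 1.327]
contact_force: [-2.5, -4.5, 9.6]
opening: 0.269
grasp_force: 98.7
```

>>> carry_out:
  targets:
    - {"dp":[2.8,0.7,-0.1],"yaw":0}
    - {"dp":[5.6,1.1,-0.3],"yaw":0}
    - {"dp":[8.5,1.3,-0.4],"yaw":0}
    - {"dp":[11.4,1.2,-0.5],"yaw":0}
    - {"dp":[14.2,0.9,-0.7],"yaw":0}
    - {"dp":[17.1,0.3,-0.9],"yaw":0}

```text
clock: 27.65
eef_pos: [580.9, -135.7, 148.8]
tcp_rot: [3.138, 0.0, 1.327]
contact_force: [-0.9, -4.1, 8.9]
opening: 0.272
grasp_force: 98.6
```

>>> carry_out:
  targets:
    - {"dp":[2.8,-0.8,-0.2],"yaw":0}
    - {"dp":[5.4,-1.9,-0.4],"yaw":0}
    - {"dp":[8.0,-3.2,-0.6],"yaw":0}
    - {"dp":[10.5,-4.7,-0.9],"yaw":0}
    - {"dp":[12.8,-6.4,-1.2],"yaw":0}
    - {"dp":[14.9,-8.3,-1.5],"yaw":0}

```text
clock: 28.4
eef_pos: [577.1, -118.9, 150.4]
tcp_rot: [3.137, -0.0, 1.327]
contact_force: [2.8, -3.4, 7.6]
opening: 0.266
grasp_force: 98.7
```

>>> carry_out:
  targets:
    - {"dp":[2.0,-2.1,-0.2],"yaw":0}
    - {"dp":[3.8,-4.3,-0.5],"yaw":0}
    - {"dp":[5.4,-6.7,-0.8],"yaw":0}
    - {"dp":[6.8,-9.2,-1.1],"yaw":0}
    - {"dp":[7.9,-11.9,-1.3],"yaw":0}
    - {"dp":[8.8,-14.6,-1.5],"yaw":0}

```text
clock: 29.15
eef_pos: [565.2, -106.7, 151.9]
tcp_rot: [3.136, -0.001, 1.327]
contact_force: [2.8, -1.7, 8.0]
opening: 0.268
grasp_force: 98.8
```

>>> carry_out:
  targets:
    - {"dp":[0.7,-2.8,-0.1],"yaw":0}
    - {"dp":[1.1,-5.6,-0.2],"yaw":0}
    - {"dp":[1.3,-8.5,-0.3],"yaw":0}
    - {"dp":[1.2,-11.4,-0.4],"yaw":0}
    - {"dp":[0.9,-14.2,-0.6],"yaw":0}
    - {"dp":[0.3,-17.1,-0.8],"yaw":0}

```text
clock: 29.9
eef_pos: [549.6, -102.0, 152.9]
tcp_rot: [3.134, -0.002, 1.327]
contact_force: [4.4, -0.9, 8.6]
opening: 0.266
grasp_force: 98.8
```

>>> carry_out:
  targets:
    - {"dp":[-0.8,-2.8,-0.1],"yaw":0}
    - {"dp":[-1.9,-5.4,-0.2],"yaw":0}
    - {"dp":[-3.2,-8.0,-0.3],"yaw":0}
    - {"dp":[-4.7,-10.5,-0.4],"yaw":0}
    - {"dp":[-6.4,-12.8,-0.4],"yaw":0}
    - {"dp":[-8.3,-14.9,-0.4],"yaw":0}

```text
clock: 30.65
eef_pos: [532.9, -105.8, 153.2]
tcp_rot: [3.135, -0.003, 1.326]
contact_force: [5.2, 3.2, 8.0]
opening: 0.268
grasp_force: 98.5
```

Laps now repeat in height and force over this side. I'll run the far half once more in the same contact to confirm nothing there is still sinking.

>>> carry_out:
  targets:
    - {"dp":[-2.1,-2.0,-0.1],"yaw":0}
    - {"dp":[-4.3,-3.8,-0.2],"yaw":0}
    - {"dp":[-6.7,-5.4,-0.2],"yaw":0}
    - {"dp":[-9.2,-6.8,-0.1],"yaw":0}
    - {"dp":[-11.9,-7.9,0.0],"yaw":0}
    - {"dp":[-14.6,-8.8,0.1],"yaw":0}
    - {"dp":[-17.4,-9.5,0.2],"yaw":0}
    - {"dp":[-20.2,-9.9,0.4],"yaw":0}
    - {"dp":[-23.1,-10.1,0.5],"yaw":0}

```text
clock: 31.78
eef_pos: [515.7, -126.1, 152.3]
tcp_rot: [3.139, -0.001, 1.327]
contact_force: [0.3, -0.6, 9.4]
opening: 0.266
grasp_force: 98.8
```

>>> carry_out:
  targets:
    - {"dp":[-2.9,0.1,0.1],"yaw":0}
    - {"dp":[-5.7,0.4,0.2],"yaw":0}
    - {"dp":[-8.6,1.0,0.4],"yaw":0}
    - {"dp":[-11.4,1.8,0.6],"yaw":0}
    - {"dp":[-14.0,2.9,0.8],"yaw":0}
    - {"dp":[-16.6,4.2,1.1],"yaw":0}

```text
clock: 32.52
eef_pos: [515.3, -143.4, 150.9]
tcp_rot: [3.14, -0.001, 1.327]
contact_force: [-0.7, -1.1, 8.6]
opening: 0.271
grasp_force: 98.8
```

>>> carry_out:
  targets:
    - {"dp":[-2.5,1.5,0.2],"yaw":0}
    - {"dp":[-4.8,3.2,0.4],"yaw":0}
    - {"dp":[-6.9,5.1,0.7],"yaw":0}
    - {"dp":[-8.9,7.2,0.9],"yaw":0}
    - {"dp":[-10.7,9.4,1.2],"yaw":0}
    - {"dp":[-12.3,11.8,1.4],"yaw":0}

```text
clock: 33.28
eef_pos: [523.8, -158.5, 149.5]
tcp_rot: [3.14, -0.0, 1.327]
contact_force: [-0.0, -2.2, 8.1]
opening: 0.268
grasp_force: 98.6
```

>>> carry_out:
  targets:
    - {"dp":[-1.4,2.5,0.3],"yaw":0}
    - {"dp":[-2.5,5.2,0.5],"yaw":0}
    - {"dp":[-3.4,7.9,0.8],"yaw":0}
    - {"dp":[-4.1,10.7,1.0],"yaw":0}
    - {"dp":[-4.5,13.5,1.2],"yaw":0}
    - {"dp":[-4.7,16.4,1.4],"yaw":0}

```text
clock: 34.02
eef_pos: [538.5, -167.0, 148.1]
tcp_rot: [3.14, -0.0, 1.327]
contact_force: [-2.3, -1.3, 7.1]
opening: 0.271
grasp_force: 98.8
```

The third pass matches the second, so I'll lift clear and take the last look.

>>> carry_out:
  targets:
    - {"dp":[0,0,-3],"yaw":0}
    - {"dp":[0,0,-10],"yaw":0}
    - {"dp":[0,0,-22],"yaw":0}
    - {"dp":[0,0,-38],"yaw":0}
    - {"dp":[0,0,-52],"yaw":0}
    - {"dp":[0,0,-60],"yaw":0}
    - {"dp":[0,0,-62],"yaw":0}
    - {"dp":[0,0,-62],"yaw":0}
    - {"dp":[0,0,-62],"yaw":0}

```text
clock: 35.15
eef_pos: [537.4, -166.9, 209.0]
tcp_rot: [-3.141, -0.0, 1.327]
contact_force: [-0.4, -0.2, -1.4]
opening: 0.27
grasp_force: 97.9
```

```bash
python3 -c "
from h import *
s=r.sense();print(s['clock'],s['eef_pos'],s['tcp_rot'],s['contact_force'])
print(rows(s['eef_pos'],[[543.1,172.2,s['eef_pos'][2]]]))
b=r.grab_frame('scene')[:,:,::-1]
a=cv2.imread('pics/scene0.png')
o=np.hstack([cv2.resize(x,(400,330),interpolation=2) for x in (a[155:200,267:321],b[155:200,267:321])])
o=np.vstack([o,np.zeros((270,800,3),np.uint8)])
o[330:,:400]=cv2.resize(b[80:188,220:380],(400,270),interpolation=2)
cv2.imwrite('pics/final.png',o); cv2.imwrite('pics/rawlift.png',b)
"
```

```text
35.15 [ 537.39684052 -166.86672707  208.97395297] [-3.14066490e+00 -7.38728005e-05  1.32693308e+00] [-0.36411203 -0.20188303 -1.36069905]
[[330.4, -76.5, -0.0]]
```

View pics/final.png

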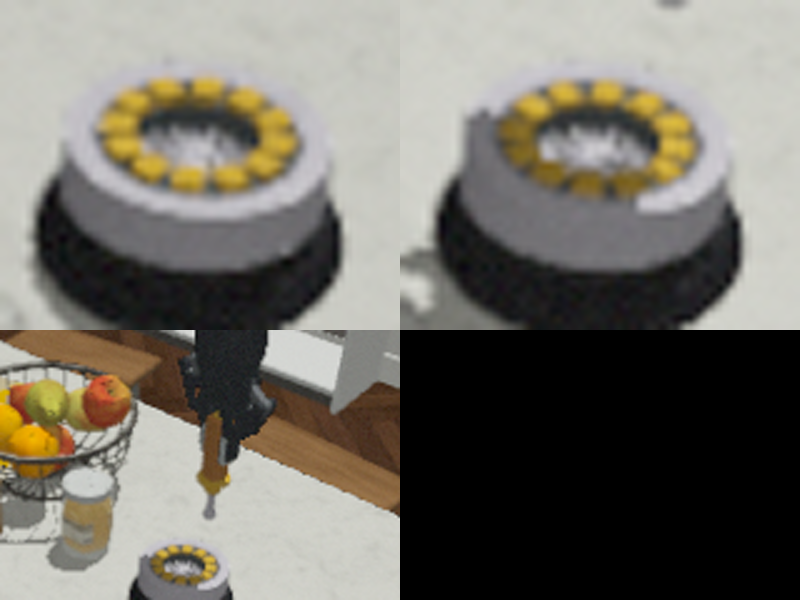

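In the last picture the lugs (right crop, ring around (600,135)) stand clearly lower than before, and the tool hangs upright with its tip at (210,516). I'll carry it back over the stand.

>>> carry_out:
  targets:
    - {"dp":[15,-3.5,0],"yaw":0}
    - {"dp":[45,-10.5,0],"yaw":0}
    - {"dp":[85,-19.7,0],"yaw":0}
    - {"dp":[125,-29,0],"yaw":0}
    - {"dp":[165,-38,0],"yaw":0}
    - {"dp":[205,-47.5,0],"yaw":0}
    - {"dp":[245,-57,0],"yaw":0}
    - {"dp":[285,-66,0],"yaw":0}
    - {"dp":[315,-73,0],"yaw":0}
    - {"dp":[328,-76,0],"yaw":0}
    - {"dp":[330.4,-76.5,0],"yaw":0}
    - {"dp":[330.4,-76.5,0],"yaw":0}

```text
clock: 36.7
eef_pos: [543.1, 171.6, 209.4]
tcp_rot: [-3.141, 0.0, 1.327]
contact_force: [-0.2, -0.4, -1.3]
opening: 0.267
grasp_force: 97.9
```

>>> carry_out:
  targets:
    - {"dp":[0,0,0],"yaw":0}
    - {"dp":[0,0,0],"yaw":0}
    - {"dp":[0,0,0],"yaw":0}

```text
clock: 37.08
eef_pos: [543.3, 171.7, 209.5]
tcp_rot: [3.142, -0.0, 1.326]
contact_force: [-0.9, 0.0, -0.0]
opening: 0.273
grasp_force: 97.9
```

```bash
python3 -c "
from h import *
s=r.sense();print(s['clock'],s['eef_pos'],s['tcp_rot'],s['contact_force'])
b=r.grab_frame('scene')[:,:,::-1]; cv2.imwrite('pics/rawback.png',b)
# ball and ferrule: compare with the picture after the first lift
a=cv2.imread('pics/lift.png'); a=cv2.resize(a,(170,170),interpolation=cv2.INTER_AREA)
p=proj('scene',[[s['eef_pos'][0],s['eef_pos'][1],z] for z in (118,172)]);print(p)
g=b[100:270,150:320]; u,v=(p[0]-[150,100]).astype(int)
t=a[v-12:v+9,u-10:u+10]
R=cv2.matchTemplate(g[v-18:v+15,u-16:u+16],t,cv2.TM_CCOEFF_NORMED);print(cv2.minMaxLoc(R),'expect (6,6) if as at first lift')
"
```

```text
37.075 [543.32360485 171.70871075 209.53589311] [ 3.14154065e+00 -1.52160642e-05  1.32629243e+00] [-0.89216022  0.00286673 -0.01096351]
[[221.54201417 215.54398826]
 [220.08765198 199.97376232]]
(0.04105030372738838, 0.9784128069877625, (12, 12), (6, 6)) expect (6,6) if as at first lift
```

>>> carry_out:
  targets:
    - {"dp":[0.5,-0.1,8],"yaw":0}
    - {"dp":[0.5,-0.1,20],"yaw":0}
    - {"dp":[0.5,-0.1,30],"yaw":0}
    - {"dp":[0.5,-0.1,40],"yaw":0}
    - {"dp":[0.5,-0.1,48],"yaw":0}
    - {"dp":[0.5,-0.1,55],"yaw":0}
    - {"dp":[0.5,-0.1,60],"yaw":0}
    - {"dp":[0.5,-0.1,60],"yaw":0}

```text
clock: 38.12
eef_pos: [543.1, 172.6, 149.2]
tcp_rot: [-3.141, 0.0, 1.327]
contact_force: [0.3, -0.3, -1.7]
opening: 0.265
grasp_force: 97.9
```

>>> carry_out:
  targets:
    - {"dp":[0,0,7],"yaw":0}
    - {"dp":[0,0,14],"yaw":0}
    - {"dp":[0,0,21],"yaw":0}
    - {"dp":[0,0,28],"yaw":0}
    - {"dp":[0,0,34],"yaw":0}
    - {"dp":[0,0,36],"yaw":0}
    - {"dp":[0,0,36],"yaw":0}

```text
clock: 39.0
eef_pos: [543.3, 172.6, 113.4]
tcp_rot: [-3.141, 0.0, 1.327]
contact_force: [1.2, 0.9, -1.5]
opening: 0.27
grasp_force: 97.9
```

>>> carry_out:
  targets:
    - {"dp":[0,0,1.5],"yaw":0}
    - {"dp":[0,0,3],"yaw":0}
    - {"dp":[0,0,4.5],"yaw":0}
    - {"dp":[0,0,4.5],"yaw":0}

```text
clock: 39.5
eef_pos: [543.2, 172.7, 108.9]
tcp_rot: [-3.142, 0.0, 1.327]
contact_force: [0.1, 0.4, -1.7]
opening: 0.264
grasp_force: 98.0
```

>>> carry_out:
  targets:
    - {"dp":[0,0,0.5],"yaw":0}
    - {"dp":[0,0,1.0],"yaw":0}
    - {"dp":[0,0,1.0],"yaw":0}

```text
clock: 39.88
eef_pos: [543.3, 172.7, 108.8]
tcp_rot: [3.141, -0.0, 1.327]
contact_force: [-3.3, -0.1, 7.0]
opening: 0.268
grasp_force: 99.0
```

>>> carry_out:
  targets:
    - {"dp":[0,0,-0.4],"yaw":0}
    - {"dp":[0,0,-0.4],"yaw":0}
    - {"dp":[0,0,-0.4],"yaw":0}
  grip_force: 20

```text
clock: 40.25
eef_pos: [543.3, 172.7, 108.8]
tcp_rot: [3.141, -0.0, 1.327]
contact_force: [-2.4, 0.4, 6.8]
opening: 0.265
grasp_force: 98.6
```

>>> carry_out:
  targets:
    - {"dp":[0,0,0],"yaw":0}
    - {"dp":[0,0,0],"yaw":0}
    - {"dp":[0,0,0],"yaw":0}
    - {"dp":[0,0,0],"yaw":0}
    - {"dp":[0,0,0],"yaw":0}
    - {"dp":[0,0,0],"yaw":0}
    - {"dp":[0,0,0],"yaw":0}
    - {"dp":[0,0,0],"yaw":0}
  fingers: 1

```text
clock: 41.25
eef_pos: [543.3, 172.6, 108.4]
tcp_rot: [-3.142, 0.0, 1.327]
contact_force: [0.1, -0.7, 0.4]
opening: 1.003
grasp_force: 0.0
```

>>> carry_out:
  targets:
    - {"dp":[0,0,-5],"yaw":0}
    - {"dp":[0,0,-20],"yaw":0}
    - {"dp":[0,0,-45],"yaw":0}
    - {"dp":[0,0,-75],"yaw":0}
    - {"dp":[0,0,-105],"yaw":0}
    - {"dp":[0,0,-125],"yaw":0}
    - {"dp":[0,0,-135],"yaw":0}
    - {"dp":[0,0,-135],"yaw":0}

```text
clock: 42.25
eef_pos: [543.5, 172.7, 244.2]
tcp_rot: [3.14, -0.001, 1.327]
contact_force: [1.3, 0.5, -0.4]
opening: 1.001
grasp_force: 0.0
```

```bash
python3 -c "
from h import *
s=r.sense();print(s['clock'],s['eef_pos'],s['contact_force'],s['opening'])
b=r.grab_frame('scene')[:,:,::-1]; a=cv2.imread('pics/scene0.png')
g=b[197:262,200:320]
# tool+stand shift versus the starting picture
for n,(y0,y1,x0,x1) in dict(tool=(200,240,210,236),cap=(202,215,212,232),shaker=(195,224,256,274),jar=(135,172,243,268),cup=(193,222,175,200)).items():
    R=cv2.matchTemplate(b[y0-6:y1+6,x0-6:x1+6],a[y0:y1,x0:x1],cv2.TM_CCOEFF_NORMED);m=cv2.minMaxLoc(R);print(n,round(m[1],3),np.array(m[3])-6)
"
```

```text
42.25 [543.54572669 172.71428187 244.2443861 ] [ 1.25826808  0.54337973 -0.44880269] 1.0014402027079858
tool 0.993 [0 0]
cap 0.987 [0 0]
shaker 0.995 [0 0]
jar 0.999 [0 0]
cup 0.998 [0 0]
```

The tool stands exactly as it did at the start, and nothing else has moved. I'll hand in.

```bash
python3 -c "
from rig import r
print(r.sign_off())"
```

```text
the job is handed in; nothing more can be done
None
```

The job is handed in: the tip went about two and a half laps around the hole in one unbroken contact, with readings of 5–11.5 N, and the tool is back in its stand as it was at the start. Flushness was judged by repeat-lap height and force plus one low-resolution picture, not measured lug by lug. The jar, shaker and cup have not moved.

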